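# Roll the gift tube up the tying stand and hold it against the sprung stop

## Task

The blue gift tube has to go up on the wooden tying stand for its bow. With the fingertips behind it, push it slowly up the ramp, without picking it up, shooting it or letting it run back down, until it lies squarely against the green-faced spring-loaded stop plate at the top and has clearly pushed that plate back; the program finishes while still holding the tube pressed there. Leave the ribbon spools and the roll of seals alone.

Things in the scene. Friction and masses are not known exactly. Their poses are not given: they have to be found in the camera images.
- tube: blue gift tube with copper-coloured ends, rigid cylinder 50 mm in diameter, 100 mm long, 0.12 to 0.26 kg. It lies on its side on the counter just before the ramp's foot, its axis across the ramp to within 6 degrees, and rolls freely. Smooth lacquer, friction about 0.4. Origin at its centre (25 mm above what it lies on); x runs along its axis, y and z turn as it rolls.
- ramp: ramp of the wooden tying stand, fixed, 156 mm wide, 187 mm long, rising at 12 degrees. Origin at the middle of its foot edge, on the upper face, 1 mm above the counter; x points up the slope, y across it, z square out of the face. A brass bar along each side stands 11 mm above the face, 128 mm free between them, flared apart at the foot. The stand's place and yaw vary.
- stop_face (a point): centre of the contact face of the stop plate, 25 mm above the ramp face; it moves with the plate. At rest it lies at x = 150 mm, y = 0 of the ramp, so the tube first touches the plate with its centre at x = 125 mm.
- stop_plate (a joint): how far the spring-loaded stop plate (steel with a green face, 110 mm wide, top 45 mm above the ramp) is pushed back up the slope, in m: 0 at rest, 0.016 at its end. The spring takes 0.4 N per mm (6.4 N at the end) and pushes the plate and the tube back down when let go.
- spool_copper: spool of copper-orange ribbon lying flat, 72 mm across, 26 mm high; origin at the centre of its underside. Loose bystander.
- spool_sage: spool of sage-green ribbon lying flat, 62 mm across, 30 mm high; origin at the centre of its underside. Loose bystander.
- seal_roll: white roll of paper seals lying flat, 69 mm across, 25 mm high; origin at the centre of its underside. Loose bystander.
Mind the look-alikes: they are no part of the job. Leave any purple look-alike of the tube alone.

How it is judged:
On the way:
1. the tube lies on the ramp, at least half way up to the stop (x of tube in the frame of ramp above 0.062 m and z of tube in the frame of ramp between 0.018 and 0.032 m).
At the end, for the whole second after the job is handed in: The tube lies on the ramp face (centre 20 to 30 mm above it), square to it within 0.12 rad, and is held still by the fingers (contact over 0.3 N, slower than 0.02 m/s) so that the stop plate stands pushed back by more than 4 mm of its 16 mm (value of joint stop_plate above 0.004 m and x of tube in the frame of ramp above 0.127 m and z of tube in the frame of ramp between 0.02 and 0.03 m and angle between the x axis of tube and the y axis of ramp, either way round below 0.12 rad and contact force between the fingers and tube above 0.3 N and linear speed of tube below 0.02 m/s); the arm keeps its last pose, push and grip.
It fails at once if the tube is lifted or carried (its centre more than 45 mm above the plane of the ramp face, where it has 25 mm on the ramp and at most 38 mm on the counter before it) (z of tube in the frame of ramp above 0.045 m).
It fails at once if the tube is shot up or runs back down (faster than 0.35 m/s) (linear speed of tube above 0.35 m/s).
It fails at once if the tube is pinched or pressed with more than 40 N (contact force between the fingers and tube above 40 N).
It fails at once if a ribbon spool or the roll of seals is moved by more than 20 mm (distance of any of spool_copper, spool_sage, seal_roll from where it was at the start of the episode above 0.02 m).
It also fails if it takes over 40 s, if anything falls off the work surface, if the arm or the gripper's body presses on something with over 40 N, if the wrist force passes 120 N, or if a joint passes its speed limit or range.

## Robot

A 6-joint arm with a two-finger parallel gripper is mounted at the origin on a cart in front of the work surface, level with it; the furniture and walls round the work are solid. World frame = base frame: x ahead of the robot, y to its left, z up, the work surface at z = 0. Lengths are in m, angles in rad, forces in N, time in s.
With the tool pointing down it reaches from about 0.375 to 0.9 m from the base axis. Payload 3.1 kg.
Tool frame: the origin (TCP) lies on the centre line of the jaws, within the pads' length; the fingertips stand 8 mm ahead of it and the grasp point (between the pads) lies 11 mm behind it (robot.tip_extent is the distance from the TCP to the fingertips, in m); y points along the fingers, z is the direction in which the jaws open and shut, and the axes are right-handed (so a half turn about y gives the same grasp; the last joint's range is limited). The gripper opens to 87 mm and grips with 3 to 60 N. Pads are 19 mm wide; open, the fingers measure 117 mm over their backs; the gripper's body (75 mm by 190 mm) begins 51 mm behind the grasp point.
Start: joints at [1.165, 0.527, 1.433, -0, 1.181, -0.178], TCP at [0.141, 0.609, 0.231] pointing down, gripper open.
Joint ranges: [-3.08, 3.08], [-0.75, 2.2], [0.22, 2.44], [-1.43, 4.57], [0, 2.65], [-2.85, 2.85]. Speed limits (rad/s): [2.79, 2.79, 3.14, 3.14, 3.14, 3.14].

## Interface

Orientations are given as a unit quaternion [x, y, z, w].
In Python, from rig import robot gives the robot as it stands.
- The arm moves only by the shell command python3 -m crank 'ROWS' [FORCE]. ROWS is JSON, a list that holds one entry, the list of rows, each a list of 7 numbers: the turn, a rotation vector about the tool's x, y, z in degrees, then the shift along the tool's x, y, z in m, then the opening in per cent of the stroke, from 0 (shut) to 100 (fully open). In form: [[[ax, ay, az, dx, dy, dz, gripper], ...]]. A call has exactly 5 rows; each row shifts and turns the commanded pose from where the row before left it, along the tool's axes as they then stand; what a row does not reach is not made up. A row lasts 1/8 s, in which the tool goes at most 62.5 mm and 10.7 degrees, less where a joint would pass 70% of its speed; a pose out of reach is approached as far as the arm can. A call with a gripper value outside its range is refused whole. The fingers move at their own pace and stop on an object; FORCE is the grip in N (left out, the last holds). Time passes only in rows, so rows that do not move let the fingers close, or fill a call up. It gives the time, the measured TCP pose, the force and the opening at its end, in the units of the state.
- robot.get_obs(): the state, without advancing time (a new reading comes with each control period).
- robot.camera(name): name is "scene" or "top" or "wrist"; returns a dict with "img" (420x560x3 uint8, red, green, blue), "K" (3x3 intrinsics, pixels), "dist_coeffs" ([k1, k2, p1, p2, k3] as OpenCV has them; the pictures are not rectified), "R" (3x3) and "t" (3): a world point X has camera coordinates R X + t; the wrist camera has in their place "T_tool_cam" (4x4, takes a point from camera to tool coordinates, whose origin is the TCP and whose axes are the tool frame's). Camera axes: x right, y down, z forward; pixel columns grow to the right and rows downward; lengths in m; the calibration is good to about 2 mm. A picture is of the moment at which its call begins: read the wrist's pose just before it. There is no depth.
- robot.hand_in(): hands the job in, once; it reports no verdict.
Trained networks look in a picture, given as the dict that the camera call returned (one of the last four; its "shot" number tells which), for a name from the list of things; names that differ only in an ending like _2 or _b are one class to them, and where a whole thing is asked for, a point or a joint stands for the part that bears it (a point fixed in the world has none). Each returns a list of dicts, best first, with "conf" (0 to 1); they miss things now and then, are a little off and sometimes report something else, mostly with a low value. They report only what shows in the picture. A call takes as long as a camera call. They do not tell look-alikes from the thing itself.
- robot.spot_in(picture, thing): "at" ([row, column] in pixels, amid what is visible of it).
The state is a dict: "time": time; "q": joint angles; "joint_velocities": joint speeds; "joint_torque": joint torques, N m; "position": TCP position; "tool_rot": TCP orientation; "ft_force": force on the tool from outside, world axes, zero at the start; "moment": the same for the moment, N m; "grip_width": finger opening in m.
Only numpy, scipy, OpenCV 4.12 (cv2) and the standard library are available. Lean on these libraries where they do the work, as an engineer would, in place of code of your own. Each camera call takes 0.05 s, during which the arm holds its last target.

## Working session

There is one attempt and no reset: what is moved stays moved. The work goes in short steps, Python scripts to look and compute and a shell command to move; the robot and the scene stay as the last step left them, time stands still between calls to the robot, and variables do not carry over. Pictures are saved under pics/ and viewed, and the job is handed in when it is done.

```bash
mkdir -p pics; ls; cat > h.py <<'E'
import numpy as np, cv2
from rig import robot
from scipy.spatial.transform import Rotation as Ro
def save(c,n): cv2.imwrite(f'pics/{n}.png',c['img'][:,:,::-1])
def ray(c,px,R=None,t=None):
    R=c['R'] if R is None else R; t=c['t'] if t is None else t
    u=cv2.undistortPoints(np.array([[[px[1],px[0]]]],float),np.array(c['K']),np.array(c['dist_coeffs']))[0,0]
    R=np.array(R);t=np.array(t)
    return -R.T@t, R.T@np.array([u[0],u[1],1])
def onz(c,px,z):
    o,d=ray(c,px); return o+d*(z-o[2])/d[2]
E
python3 - <<'E'
from h import *
o=robot.get_obs(); print(o)
for n in ['scene','top']:
    c=robot.camera(n); save(c,n+'0'); print(n,c['shot'],np.array(c['R']).round(3).tolist(),np.array(c['t']).round(3))
    for th in ['tube','ramp','stop_face','spool_copper','spool_sage','seal_roll']:
        print(th,[(np.round(d['at']).tolist(),round(d['conf'],2)) for d in robot.spot_in(c,th)])
E
```

```text
pics
{'time': 0.0, 'q': array([ 1.16451049e+00,  5.28459190e-01,  1.43386543e+00, -1.28698479e-05,
        1.18137284e+00, -1.78508957e-01]), 'joint_velocities': array([-0.00195591, -0.00049251, -0.0002155 , -0.00019118, -0.00055432,
        0.0007183 ]), 'joint_torque': array([ 1.04007500e-03, -4.40048504e+01, -1.76588416e+01,  6.33240142e-02,
        5.81604440e-02, -1.65644879e-04]), 'position': array([0.14083585, 0.60821714, 0.22958761]), 'tool_rot': array([ 0.70323954, -0.08056602,  0.08014507, -0.70181196]), 'ft_force': array([0.0055016 , 0.3892239 , 0.48350586]), 'moment': array([-0.01470149, -0.00432131,  0.02608969]), 'grip_width': 0.08680490681251526}
scene 1 [[0.567, -0.824, -0.005], [-0.6, -0.409, -0.687], [0.564, 0.393, -0.727]] [-0.634  0.18   1.25 ]
tube [([191.0, 226.0], 0.57), ([295.0, 366.0], 0.56)]
ramp [([208.0, 273.0], 0.91)]
stop_face [([207.0, 284.0], 0.61)]
spool_copper [([271.0, 308.0], 0.58)]
spool_sage [([236.0, 337.0], 0.7), ([191.0, 226.0], 0.19)]
seal_roll []
top 2 [[-0.008, -1.0, -0.01], [-0.998, 0.009, -0.057], [0.057, 0.01, -0.998]] [-0.424  0.534  1.263]
tube [([222.0, 220.0], 0.66), ([246.0, 396.0], 0.61)]
ramp [([214.0, 268.0], 0.57), ([173.0, 173.0], 0.49)]
stop_face [([216.0, 286.0], 0.61)]
spool_copper [([252.0, 335.0], 0.6)]
spool_sage [([208.0, 337.0], 0.83), ([170.0, 178.0], 0.18)]
seal_roll [([170.0, 176.0], 0.79), ([210.0, 283.0], 0.58)]
```

View pics/scene0.png

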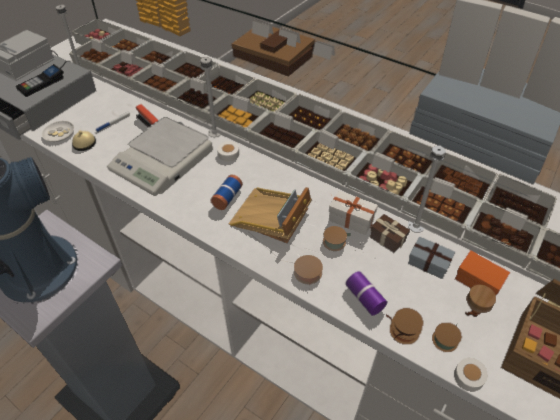

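View pics/top0.png

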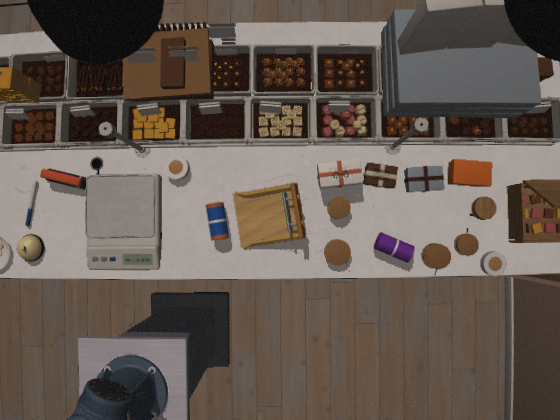

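```bash
python3 - <<'E'
import cv2
a=cv2.imread('pics/top0.png'); cv2.imwrite('pics/top0c.png',cv2.resize(a[140:300,150:420],None,fx=2.9,fy=2.9,interpolation=cv2.INTER_CUBIC))
E
```

```text
(no output)
```

View pics/top0c.png

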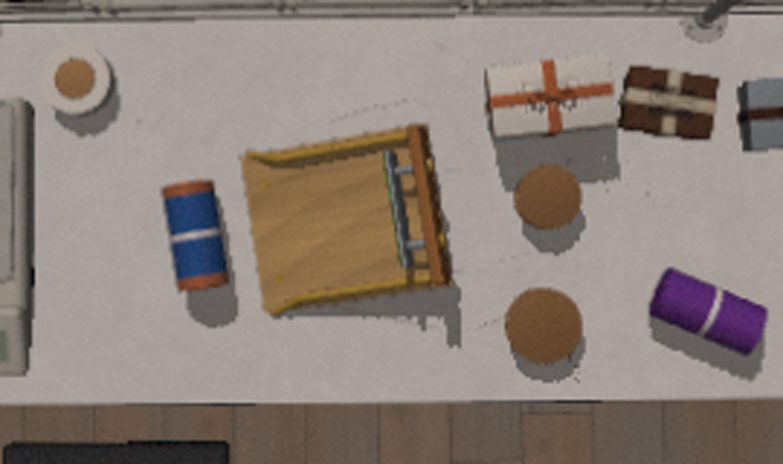

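The top view shows the blue tube with copper ends at about (222,217) and the ramp to its right, with its foot at col 234–243 and the stop at col about 287. The seal roll is at (169,177), and the two spools are at (208,338) and (252,337). Only two things could be taken for the tube: the blue one at (222,217), which matches the description, and the purple one at (247,395), which is the look-alike to leave alone. Next I'll measure.

```bash
python3 - <<'E'
from h import *
c=robot.camera('top'); print(np.array(c['K']).round(1).tolist(),c['dist_coeffs'], -np.array(c['R']).T@np.array(c['t']))
def P(n,x,y,z): print(n,onz(c,(140+y/2.9,150+x/2.9),z).round(4))
P('foot far L',243,152,.005);P('foot near',270,313,.005)
P('top bar far',425,125,.07);P('top bar near',448,284,.07)
P('plate L',388,152,.075);P('plate R',408,265,.075)
P('tube far end',190,183,.025);P('tube near end',204,288,.025);
for n,x,y in [('tubeTL',164,186),('tubeTR',213,182),('tubeBL',180,289),('tubeBR',226,284)]: P(n,x,y,.025)
P('scale edge',32,100,.05);P('scale edgeb',32,370,.05); P('roll',75,78,.025);P('counter edge',300,402,0);P('sp1',548,195,.03);P('sp2',543,325,.026)
# color segmentation of tube
img=c['img'].astype(int)
hsv=cv2.cvtColor(c['img'],cv2.COLOR_RGB2HSV)
m=((hsv[:,:,0]>100)&(hsv[:,:,0]<122)&(hsv[:,:,1]>120)).astype(np.uint8)
m[:, :195]=0;m[:,235:]=0;m[:195]=0;m[250:]=0
print(m.sum(), cv2.minAreaRect(np.argwhere(m)[:,::-1].astype(np.float32)))
E
```

```text
[[456.4, 0.0, 279.6], [0.0, 456.4, 203.9], [0.0, 0.0, 1.0]] [-0.10661238  0.          0.          0.          0.        ] [ 0.4570869  -0.44071222  1.28752743]
foot far L [ 0.5643 -0.2988  0.005 ]
foot near [ 0.4078 -0.3245  0.005 ]
top bar far [ 0.5823 -0.4745  0.07  ]
top bar near [ 0.4356 -0.4941  0.07  ]
plate L [ 0.5572 -0.4401  0.075 ]
plate R [ 0.4533 -0.4575  0.075 ]
tube far end [ 0.5333 -0.25    0.025 ]
tube near end [ 0.4327 -0.2633  0.025 ]
tubeTL [ 0.5306 -0.2249  0.025 ]
tubeTR [ 0.534  -0.2721  0.025 ]
tubeBL [ 0.4319 -0.2402  0.025 ]
tubeBR [ 0.4364 -0.2844  0.025 ]
scale edge [ 0.6121 -0.1024  0.05  ]
scale edgeb [ 0.3569 -0.1036  0.05  ]
roll [ 0.6361 -0.1377  0.025 ]
counter edge [ 0.3212 -0.3527  0.    ]
sp1 [ 0.5185 -0.592   0.03  ]
sp2 [ 0.395 -0.586  0.026]
389 ((217.0270233154297, 220.66217041015625), (26.96143341064453, 16.604297637939453), 80.53767395019531)
```

```bash
cat >> h.py <<'E'
u=np.array([.162,-.987,0]);u/=np.linalg.norm(u); v=np.array([-u[1],u[0],0])
foot=np.array([.486,-.3116,.001])
def st(target=None):
    o=robot.get_obs(); R=Ro.from_quat(o['tool_rot']).as_matrix(); p=o['position']
    print('t',round(o['time'],2),'p',p.round(4),'F',o['ft_force'].round(2),'w',round(o['grip_width'],4),'q',o['q'].round(2))
    print('axes x',R[:,0].round(3),'y',R[:,1].round(3),'z',R[:,2].round(3))
    d=p-foot; print('tool along u %.4f v %.4f z %.4f'%(d@u,d@v,p[2]))
    if target is not None: print('delta tool',(R.T@(np.array(target)-p)).round(4))
    return o,R
def turn(R,sx=1):
    # rotvec in tool frame to x=sx*u,y=down
    T=np.column_stack([sx*u,[0,0,-1],np.cross(sx*u,[0,0,-1])]); return np.degrees(Ro.from_matrix(R.T@T).as_rotvec())
E
python3 - <<'E'
from h import *
o,R=st((.472,-.193,.23)); print(turn(R),turn(R,-1))
E
```

```text
t 0.75 p [0.1411 0.6088 0.2306] F [0.12 0.42 0.28] w 0.0873 q [ 1.16  0.53  1.43  0.    1.18 -0.18]
axes x [ 0.974 -0.226 -0.   ] y [-0.  0. -1.] z [0.226 0.974 0.   ]
tool along u -0.9642 v -0.1912 z 0.2306
delta tool [ 5.034e-01  5.000e-04 -7.064e-01]
[-2.21327314e-03  6.76245438e+01 -2.55803183e-03] [-2.84699692e-03 -1.12375456e+02  2.46329297e-03]
```

```bash
python3 -m crank '[[[0,0,0,0.045,0,-0.01,65],[0,0,0,0.05,0,-0.01,65],[0,0,0,0.05,0,-0.01,65],[0,0,0,0.05,0,-0.02,65],[0,0,0,0.035,0,-0.03,65]]]'
python3 -m crank '[[[0,0,0,0.02,0,-0.045,65],[0,0,0,0.02,0,-0.045,65],[0,0,0,0.02,0,-0.045,65],[0,0,0,0.02,0,-0.045,65],[0,0,0,0.02,0,-0.045,65]]]'
python3 -m crank '[[[0,0,0,0.02,0,-0.045,65],[0,0,0,0.02,0,-0.045,65],[0,0,0,0.02,0,-0.045,65],[0,0,0,0.02,0,-0.045,65],[0,0,0,0.02,0,-0.045,65]]]'
python3 -m crank '[[[0,8.5,0,0,0,0,65],[0,8.5,0,0,0,0,65],[0,8.5,0,0,0,0,65],[0,8.5,0,0,0,0,65],[0,8.5,0,0,0,0,65]]]'
python3 - <<'E'
from h import *
o,R=st((.472,-.193,.15)); print(turn(R))
E
```

```text
time: 1.38
position: [0.3496, 0.4783, 0.2307]
tool_rot: [-0.702, 0.08, -0.081, 0.703]
ft_force: [-0.4, -0.1, 0.3]
grip_width: 0.0577
time: 2.0
position: [0.3941, 0.2358, 0.2309]
tool_rot: [-0.702, 0.08, -0.081, 0.703]
ft_force: [0.5, -0.6, 0.5]
grip_width: 0.0565
time: 2.62
position: [0.4407, -0.0063, 0.2309]
tool_rot: [0.703, -0.08, 0.081, -0.702]
ft_force: [1.5, -0.1, 0.5]
grip_width: 0.0566
time: 3.25
position: [0.4404, -0.0047, 0.2307]
tool_rot: [-0.625, 0.331, -0.331, 0.625]
ft_force: [0.2, -0.6, -0.1]
grip_width: 0.0567
t 3.25 p [ 0.4404 -0.0047  0.2307] F [ 0.23 -0.61 -0.09] w 0.0567 q [-0.27  0.28  1.88 -0.    0.99 -0.86]
axes x [ 0.562 -0.827  0.   ] y [ 0.001 -0.    -1.   ] z [0.827 0.562 0.   ]
tool along u -0.3103 v 0.0047 z 0.2307
delta tool [ 0.1735  0.0808 -0.0797]
[-2.41798531e-02  2.48419591e+01  1.82272646e-02]
```

```bash
python3 -m crank '[[[0,0,0,0.04,0,-0.02,65],[0,0,0,0.045,0,-0.02,65],[0,8.3,0,0,0,0,65],[0,8.3,0,0,0,0,65],[0,8.2,0,0,0,0,65]]]'
python3 - <<'E'
from h import *
o,R=st((.473,-.193,.15)); print(turn(R))
c=robot.camera('wrist'); save(c,'w1'); print(c['T_tool_cam'])
for th in ['tube','ramp','stop_face']: print(th,[(np.round(d['at']).tolist(),round(d['conf'],2)) for d in robot.spot_in(c,th)])
E
```

```text
time: 3.88
position: [0.4555, -0.0976, 0.2307]
tool_rot: [-0.539, 0.457, -0.458, 0.539]
ft_force: [0.9, 0.1, 0.6]
grip_width: 0.0568
t 3.88 p [ 0.4555 -0.0976  0.2307] F [0.92 0.1  0.62] w 0.0568 q [-0.45  0.31  1.82  0.    1.01 -0.61]
axes x [ 0.162 -0.987  0.   ] y [ 0. -0. -1.] z [0.987 0.162 0.   ]
tool along u -0.2161 v 0.0046 z 0.2307
delta tool [0.097  0.0807 0.0018]
[-0.01697263  0.02331341  0.00928379]
[[-2.71180915e-04  9.52495407e-01  3.04552831e-01 -8.48945095e-02]
 [-5.40865617e-04 -3.04552937e-01  9.52495258e-01 -1.54330386e-01]
 [ 9.99999817e-01  9.35763807e-05  5.97760959e-04  3.73459419e-04]
 [ 0.00000000e+00  0.00000000e+00  0.00000000e+00  1.00000000e+00]]
tube [([293.0, 276.0], 0.55)]
ramp [([341.0, 270.0], 0.63)]
stop_face []
```

View pics/w1.png

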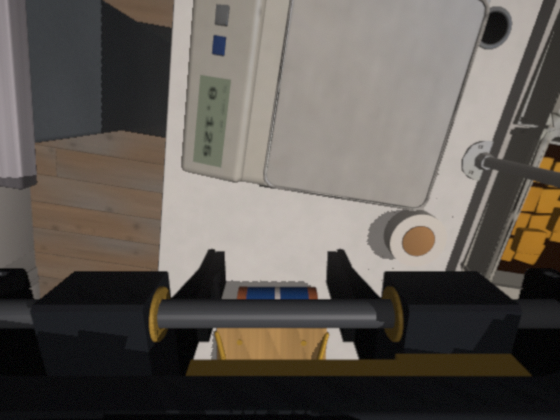

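```bash
python3 -m crank '[[[0,0,0,0.025,0.01,0,65],[0,0,0,0.025,0.03,0,65],[0,0,0,0.025,0.03,0,65],[0,0,0,0.015,0.03,0,65],[0,0,0,0,0.03,0,65]]]'
python3 - <<'E'
from h import *
o,R=st((.473,-.193,.018)); print(turn(R))
c=robot.camera('top'); save(c,'t1')
a=c['img'][140:300,150:420,::-1]; cv2.imwrite('pics/t1c.png',cv2.resize(a,None,fx=2.9,fy=2.9,interpolation=cv2.INTER_CUBIC))
c=robot.camera('wrist'); save(c,'w2')
E
```

```text
time: 4.7
position: [0.4714, -0.1877, 0.0998]
tool_rot: [-0.54, 0.455, -0.457, 0.54]
ft_force: [0.1, -0.3, -0.0]
grip_width: 0.0565
t 4.7 p [ 0.4714 -0.1877  0.0998] F [ 0.08 -0.31 -0.02] w 0.0565 q [-0.6   0.58  1.84 -0.    0.72 -0.77]
axes x [ 0.168 -0.986  0.002] y [ 0.002 -0.001 -1.   ] z [0.986 0.168 0.002]
tool along u -0.1246 v 0.0057 z 0.0998
delta tool [0.0054 0.0818 0.0005]
[-0.08856624  0.37002691  0.09517254]
```

View pics/t1c.png

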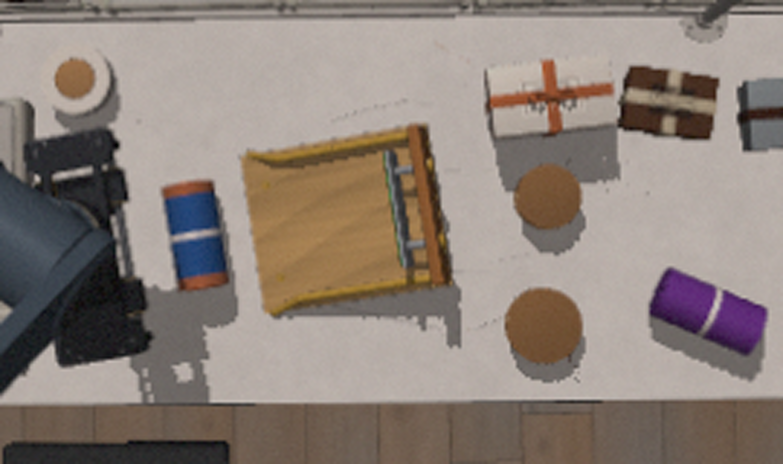

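View pics/w2.png

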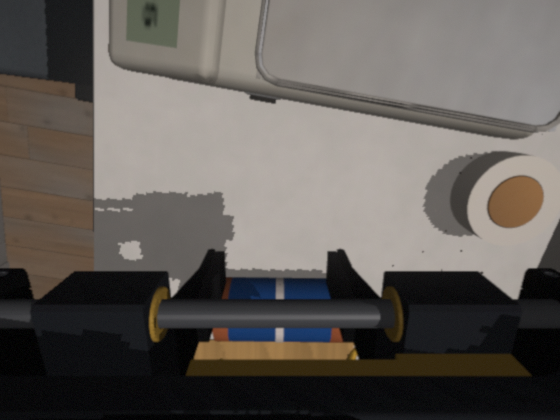

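Top view: the tube is unmoved (crop 195,235), and the gripper is behind it with its jaws along the tube's axis. The wrist view shows the tube centred between the fingers (col ~278). The seal roll and scale are clear. I'll descend now.

```bash
python3 -m crank '[[[0,0,0,0.0,0.02,0,65],[0,0,0,0.0,0.02,0,65],[0,0,0,0.0,0.02,0,65],[0,0,0,0.0,0.015,0,65],[0,0,0,0,0.006,0,65]]]'
python3 - <<'E'
from h import *
o,R=st((.473,-.193,.018)); print(turn(R))
c=robot.camera('scene'); a=c['img'][120:300,140:400,::-1]; cv2.imwrite('pics/s2.png',cv2.resize(a,None,fx=3,fy=3,interpolation=cv2.INTER_CUBIC))
E
```

```text
time: 5.42
position: [0.4707, -0.186, 0.0194]
tool_rot: [0.54, -0.456, 0.456, -0.54]
ft_force: [-0.2, 0.2, 0.1]
grip_width: 0.0565
t 5.42 p [ 0.4707 -0.186   0.0194] F [-0.23  0.2   0.14] w 0.0565 q [-0.6   0.73  1.88 -0.    0.53 -0.77]
axes x [ 0.168 -0.986  0.   ] y [-0. -0. -1.] z [ 0.986  0.168 -0.   ]
tool along u -0.1265 v 0.0052 z 0.0194
delta tool [0.0073 0.0014 0.0011]
[0.00050206 0.37613144 0.00064779]
```

View pics/s2.png

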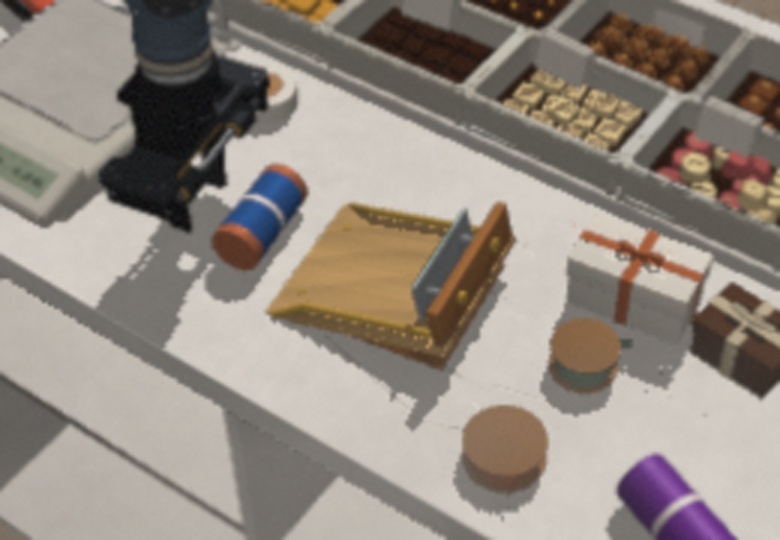

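```bash
python3 -m crank '[[[0,-0.3,0,0.004,0,0,65],[0,0,0,0.006,0,0,65],[0,0,0,0.006,0,0,65],[0,0,0,0.005,0,0,65],[0,0,0,0.003,0,0,65]]]'
python3 -m crank '[[[0,0,0,0.003,0,0,65],[0,0,0,0.003,0,0,65],[0,0,0,0.003,0,0,65],[0,0,0,0.003,0,0,65],[0,0,0,0.003,0,0,65]]]'
python3 - <<'E'
from h import *
o,R=st(); print(turn(R))
c=robot.camera('scene'); a=c['img'][120:300,140:400,::-1]; cv2.imwrite('pics/s3.png',cv2.resize(a,None,fx=3,fy=3,interpolation=cv2.INTER_CUBIC))
E
```

```text
time: 6.1
position: [0.4748, -0.2102, 0.0197]
tool_rot: [-0.541, 0.455, -0.455, 0.541]
ft_force: [-0.5, 0.1, -0.6]
grip_width: 0.0566
time: 6.72
position: [0.4772, -0.2246, 0.0195]
tool_rot: [0.541, -0.455, 0.455, -0.541]
ft_force: [0.6, -0.4, -0.2]
grip_width: 0.0565
t 6.72 p [ 0.4772 -0.2246  0.0195] F [ 0.55 -0.39 -0.21] w 0.0565 q [-0.65  0.74  1.82  0.    0.58 -0.83]
axes x [ 0.173 -0.985 -0.   ] y [-0.  0. -1.] z [ 0.985  0.173 -0.   ]
tool along u -0.0873 v 0.0054 z 0.0195
[ 0.00369923  0.63132055 -0.0040462 ]
```

View pics/s3.png

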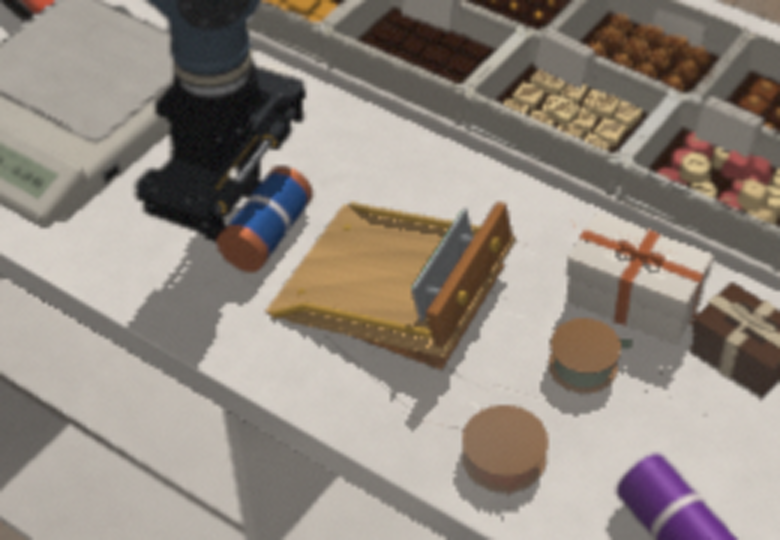

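The tube is in contact and just rolling. I turned slightly the wrong way, so I'll correct that. Continuing the slow push.

```bash
for i in 1; do python3 -m crank '[[[0,0.6,0,0.003,0,0,65],[0,0,0,0.004,0,0,65],[0,0,0,0.004,0,0,65],[0,0,0,0.004,0,0,65],[0,0,0,0.004,0,0,65]]]'; done
python3 -m crank '[[[0,0,0,0.004,0,0,65],[0,0,0,0.004,0,0,65],[0,0,0,0.004,0,0,65],[0,0,0,0.004,0,0,65],[0,0,0,0.004,0,0,65]]]'
python3 - <<'E'
from h import *
o,R=st(); print(turn(R))
c=robot.camera('scene'); a=c['img'][120:300,140:400,::-1]; cv2.imwrite('pics/s4.png',cv2.resize(a,None,fx=3,fy=3,interpolation=cv2.INTER_CUBIC))
E
```

```text
time: 7.4
position: [0.4804, -0.2435, 0.0196]
tool_rot: [0.539, -0.458, 0.458, -0.539]
ft_force: [0.6, -0.4, 0.0]
grip_width: 0.0565
time: 8.02
position: [0.4836, -0.2631, 0.0196]
tool_rot: [-0.539, 0.458, -0.458, 0.539]
ft_force: [-0.1, 2.0, 1.4]
grip_width: 0.0566
t 8.03 p [ 0.4836 -0.2631  0.0196] F [-0.06  2.    1.35] w 0.0566 q [-0.7   0.76  1.76  0.    0.62 -0.86]
axes x [ 0.162 -0.987 -0.   ] y [-0.  0. -1.] z [ 0.987  0.162 -0.   ]
tool along u -0.0483 v 0.0054 z 0.0196
[ 0.00570693  0.02112156 -0.01262184]
```

View pics/s4.png

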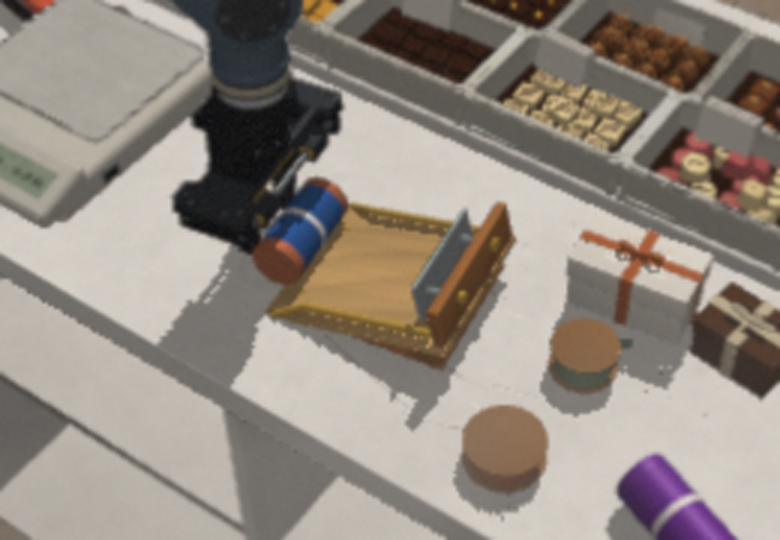

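```bash
python3 -m crank '[[[0,0,0,0.004,0,0,65],[0,0,0,0.004,-0.0005,0,65],[0,0,0,0.004,-0.0008,0,65],[0,0,0,0.004,-0.0008,0,65],[0,0,0,0.004,-0.0009,0,65]]]'
python3 -m crank '[[[0,0,0,0.004,-0.0008,0,65],[0,0,0,0.004,-0.0009,0,65],[0,0,0,0.004,-0.0008,0,65],[0,0,0,0.004,-0.0009,0,65],[0,0,0,0.004,-0.0008,0,65]]]'
python3 - <<'E'
from h import *
o,R=st(); print(turn(R))
c=robot.camera('top'); a=c['img'][140:300,150:420,::-1]; cv2.imwrite('pics/t5.png',cv2.resize(a,None,fx=2.9,fy=2.9,interpolation=cv2.INTER_CUBIC))
c=robot.camera('scene'); a=c['img'][120:300,140:400,::-1]; cv2.imwrite('pics/s5.png',cv2.resize(a,None,fx=3,fy=3,interpolation=cv2.INTER_CUBIC))
E
```

```text
time: 8.7
position: [0.4869, -0.2829, 0.0227]
tool_rot: [0.539, -0.458, 0.458, -0.539]
ft_force: [0.0, 1.8, 1.4]
grip_width: 0.0569
time: 9.32
position: [0.4901, -0.3026, 0.0268]
tool_rot: [0.539, -0.458, 0.458, -0.539]
ft_force: [-1.2, 2.2, 2.2]
grip_width: 0.0567
t 9.32 p [ 0.4901 -0.3026  0.0268] F [-1.24  2.21  2.17] w 0.0567 q [-0.75  0.76  1.69 -0.    0.69 -0.91]
axes x [ 0.162 -0.987 -0.   ] y [-0.  0. -1.] z [ 0.987  0.162 -0.   ]
tool along u -0.0082 v 0.0055 z 0.0268
[ 0.00253597  0.02618226 -0.00226029]
```

View pics/t5.png

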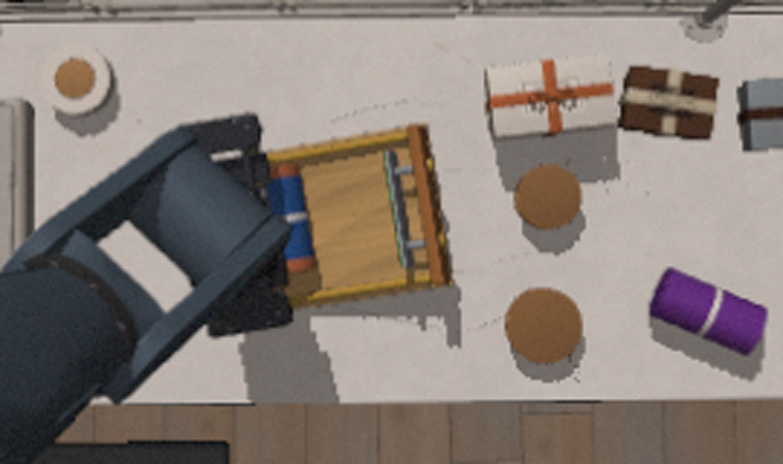

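View pics/s5.png

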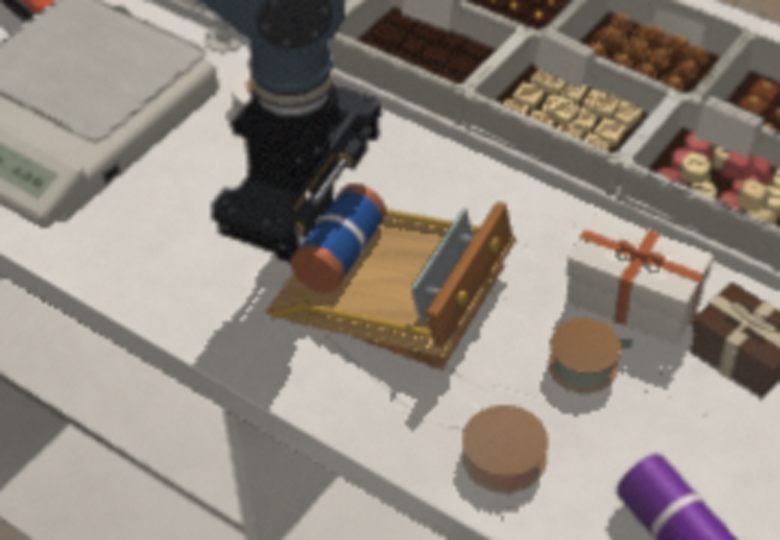

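The tube is square on the ramp, a few mm towards the far bar. I'll keep pushing with a slight nudge back to centre.

```bash
python3 -m crank '[[[0,0,0,0.004,-0.0008,-0.0004,65],[0,0,0,0.004,-0.0009,-0.0004,65],[0,0,0,0.004,-0.0008,-0.0004,65],[0,0,0,0.004,-0.0009,-0.0004,65],[0,0,0,0.004,-0.0008,-0.0004,65]]]'
python3 -m crank '[[[0,0,0,0.004,-0.0008,-0.0004,65],[0,0,0,0.004,-0.0009,-0.0004,65],[0,0,0,0.004,-0.0008,-0.0004,65],[0,0,0,0.004,-0.0009,0,65],[0,0,0,0.004,-0.0008,0,65]]]'
python3 -m crank '[[[0,0,0,0.004,-0.0008,0,65],[0,0,0,0.004,-0.0009,0,65],[0,0,0,0.004,-0.0008,0,65],[0,0,0,0.004,-0.0009,0,65],[0,0,0,0.004,-0.0008,0,65]]]'
python3 - <<'E'
from h import *
o,R=st(); print(turn(R))
c=robot.camera('top'); a=c['img'][140:300,150:420,::-1]; cv2.imwrite('pics/t6.png',cv2.resize(a,None,fx=2.9,fy=2.9,interpolation=cv2.INTER_CUBIC))
c=robot.camera('scene'); a=c['img'][150:270,200:360,::-1]; cv2.imwrite('pics/s6.png',cv2.resize(a,None,fx=5,fy=5,interpolation=cv2.INTER_CUBIC))
E
```

```text
time: 10.05
position: [0.4913, -0.3227, 0.031]
tool_rot: [0.539, -0.458, 0.458, -0.539]
ft_force: [0.2, 1.9, 1.9]
grip_width: 0.0568
time: 10.68
position: [0.4934, -0.3426, 0.0352]
tool_rot: [0.539, -0.458, 0.458, -0.539]
ft_force: [0.1, 1.9, 2.6]
grip_width: 0.0564
time: 11.3
position: [0.4967, -0.3624, 0.0394]
tool_rot: [0.539, -0.458, 0.458, -0.539]
ft_force: [-0.1, 2.1, 1.2]
grip_width: 0.0568
t 11.3 p [ 0.4967 -0.3624  0.0394] F [-0.11  2.13  1.24] w 0.0568 q [-0.81  0.77  1.59 -0.    0.78 -0.97]
axes x [ 0.162 -0.987  0.   ] y [ 0. -0. -1.] z [0.987 0.162 0.   ]
tool along u 0.0519 v 0.0023 z 0.0394
[-0.00120145  0.02647399  0.00399923]
```

View pics/t6.png

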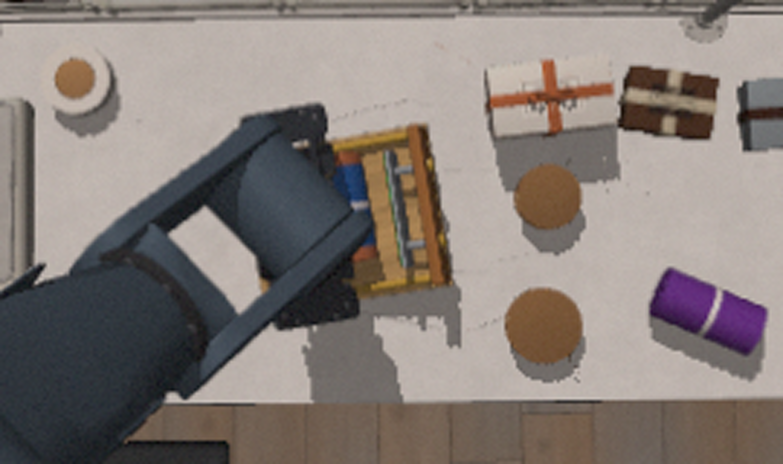

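View pics/s6.png

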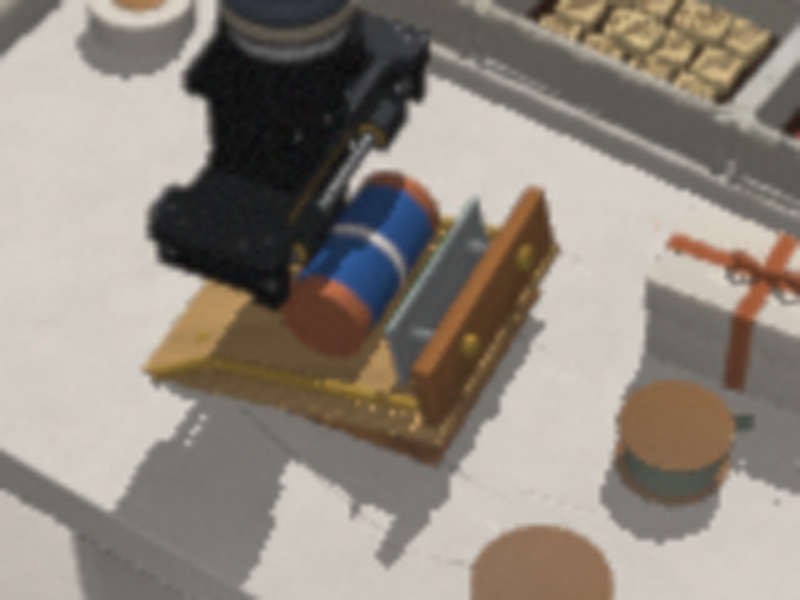

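```bash
python3 -m crank '[[[0,0,0,0.004,-0.0008,0,65],[0,0,0,0.004,-0.0009,0,65],[0,0,0,0.004,-0.0008,0,65],[0,0,0,0.004,-0.0009,0,65],[0,0,0,0.004,-0.0008,0,65]]]'
python3 -m crank '[[[0,0,0,0.003,-0.0006,0,65],[0,0,0,0.002,-0.0004,0,65],[0,0,0,0.002,-0.0005,0,65],[0,0,0,0.002,-0.0004,0,65],[0,0,0,0.002,-0.0004,0,65]]]'
python3 - <<'E'
from h import *
o,R=st(); print(turn(R))
c=robot.camera('top'); a=c['img'][170:250,230:330,::-1]; cv2.imwrite('pics/t7.png',cv2.resize(a,None,fx=7,fy=7,interpolation=cv2.INTER_CUBIC))
c=robot.camera('scene'); a=c['img'][150:270,200:360,::-1]; cv2.imwrite('pics/s7.png',cv2.resize(a,None,fx=5,fy=5,interpolation=cv2.INTER_CUBIC))
print(robot.get_obs()['ft_force'])
E
```

```text
time: 12.02
position: [0.5, -0.3821, 0.0436]
tool_rot: [-0.539, 0.458, -0.458, 0.539]
ft_force: [0.4, 1.8, 1.3]
grip_width: 0.0562
time: 12.65
position: [0.5012, -0.391, 0.0456]
tool_rot: [-0.538, 0.459, -0.457, 0.54]
ft_force: [-0.3, 7.1, 3.3]
grip_width: 0.0563
t 12.65 p [ 0.5012 -0.391   0.0456] F [-0.31  7.1   3.31] w 0.0563 q [-0.84  0.78  1.53  0.    0.83 -1.  ]
axes x [ 0.162 -0.987 -0.004] y [-0.001  0.003 -1.   ] z [ 0.987  0.162 -0.001]
tool along u 0.0808 v 0.0022 z 0.0456
[ 0.05124431  0.00907589 -0.20117934]
[-0.18249568  4.88278043  2.78516578]
```

View pics/t7.png

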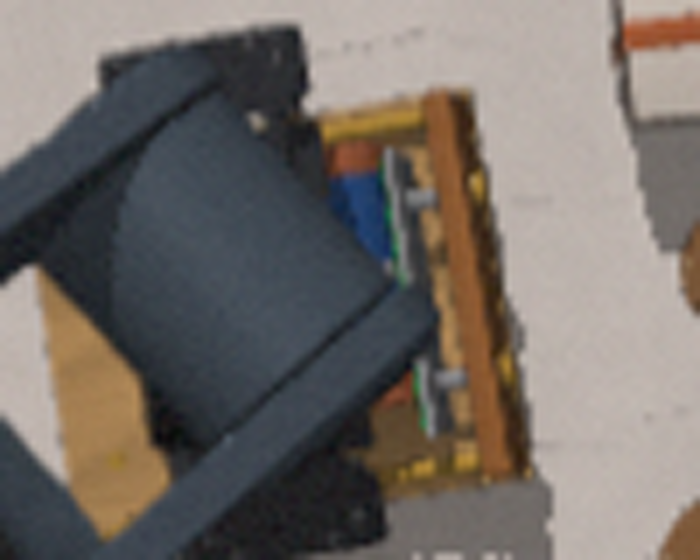

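View pics/s7.png

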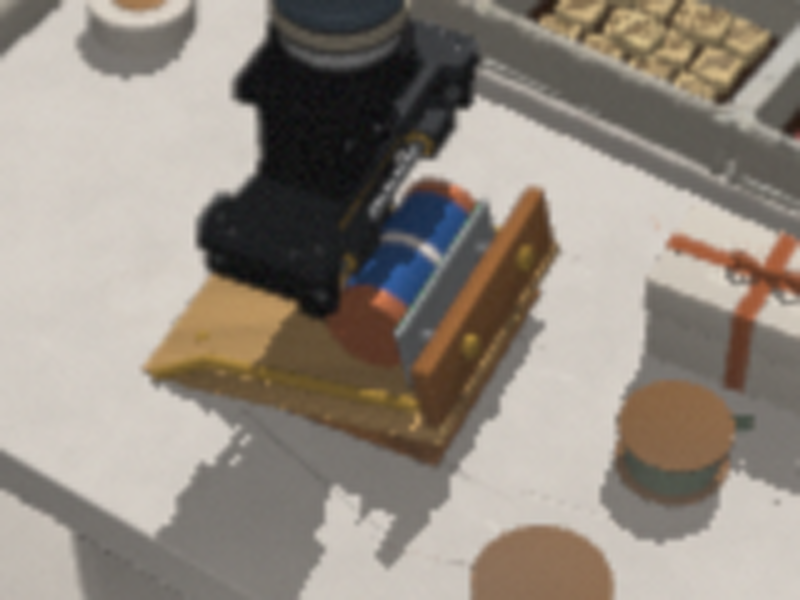

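The plate is touched and has started back. I'll push slowly about 6 mm more.

```bash
python3 -m crank '[[[0,0,0,0.0015,-0.0003,0,65],[0,0,0,0.0015,-0.0003,0,65],[0,0,0,0.0015,-0.0003,0,65],[0,0,0,0.001,-0.0002,0,65],[0,0,0,0.001,-0.0002,0,65]]]'
python3 - <<'E'
from h import *
o,R=st(); print(turn(R))
c=robot.camera('top'); a=c['img'][170:250,230:330,::-1]; cv2.imwrite('pics/t8.png',cv2.resize(a,None,fx=7,fy=7,interpolation=cv2.INTER_CUBIC))
c=robot.camera('scene'); a=c['img'][150:270,200:360,::-1]; cv2.imwrite('pics/s8.png',cv2.resize(a,None,fx=5,fy=5,interpolation=cv2.INTER_CUBIC))
for i in range(2): robot.camera('top'); print(robot.get_obs()['ft_force'],robot.get_obs()['position'])
E
```

```text
time: 13.38
position: [0.5019, -0.3956, 0.0466]
tool_rot: [-0.538, 0.46, -0.455, 0.54]
ft_force: [0.3, 10.0, 3.5]
grip_width: 0.0562
t 13.38 p [ 0.5019 -0.3956  0.0466] F [ 0.3  10.02  3.55] w 0.0562 q [-0.84  0.78  1.52  0.    0.85 -1.01]
axes x [ 0.162 -0.987 -0.007] y [-0.003  0.007 -1.   ] z [ 0.987  0.162 -0.002]
tool along u 0.0855 v 0.0021 z 0.0466
[ 0.09097619 -0.00677946 -0.40134693]
[-0.98811174  9.4715446   3.50323867] [ 0.50194789 -0.39568447  0.04656824]
[0.33852881 8.93420552 3.7004379 ] [ 0.50193992 -0.39567966  0.04655876]
```

View pics/t8.png

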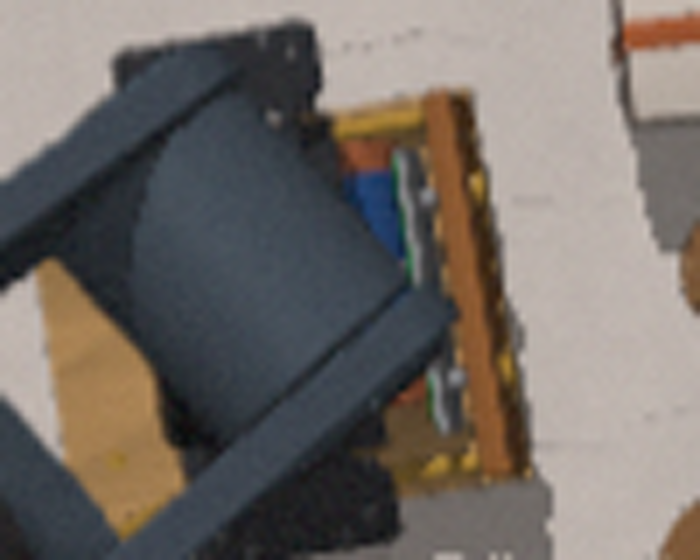

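View pics/s8.png

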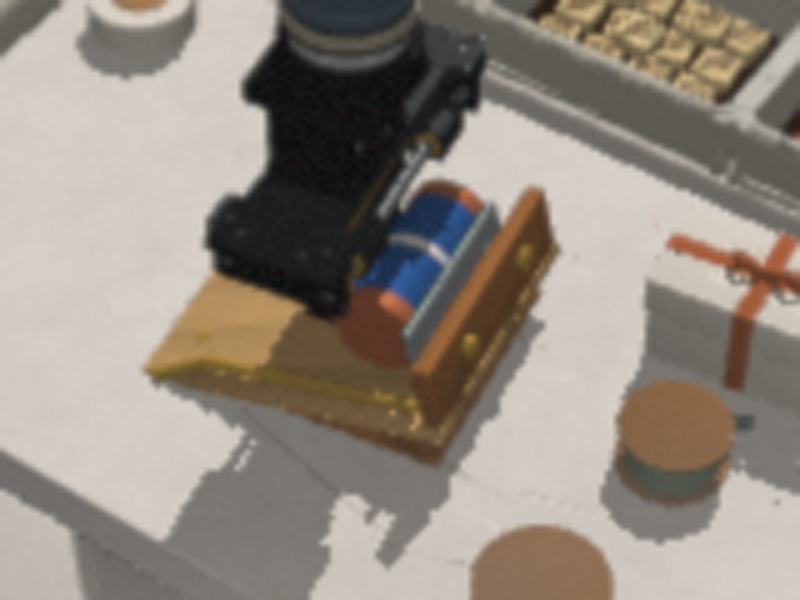

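```bash
python3 - <<'E'
from h import *
a=cv2.imread('pics/top0.png')
c=robot.camera('top'); save(c,'t9'); b=cv2.imread('pics/t9.png')
A=a[185:208,262:308];B=b[185:208,262:308]
cv2.imwrite('pics/cmp9.png',np.vstack([cv2.resize(x,None,fx=12,fy=12,interpolation=cv2.INTER_NEAREST) for x in (A,B)]))
for r in (196,200,204):
  print('0',a[r,278:298].sum(1).tolist()); print('9',b[r,278:298].sum(1).tolist())
st()
E
```

```text
0 [313, 316, 316, 324, 255, 361, 250, 164, 141, 247, 316, 330, 318, 309, 237, 231, 233, 250, 141, 287]
9 [130, 137, 142, 204, 205, 210, 180, 175, 152, 355, 237, 178, 177, 303, 260, 270, 273, 273, 167, 320]
0 [310, 311, 312, 300, 307, 230, 336, 188, 173, 190, 266, 284, 283, 293, 228, 227, 254, 256, 226, 143]
9 [184, 171, 148, 145, 205, 206, 201, 180, 152, 194, 378, 222, 161, 177, 243, 253, 265, 286, 274, 158]
0 [311, 302, 320, 320, 316, 253, 261, 336, 203, 148, 223, 319, 325, 321, 262, 196, 247, 244, 255, 189]
9 [199, 192, 189, 179, 186, 168, 177, 187, 172, 141, 386, 330, 205, 162, 235, 230, 271, 276, 283, 214]
t 13.62 p [ 0.502  -0.3957  0.0466] F [0.27 9.17 3.72] w 0.0565 q [-0.84  0.78  1.52  0.    0.85 -1.01]
axes x [ 0.162 -0.987 -0.007] y [-0.003  0.006 -1.   ] z [ 0.987  0.162 -0.002]
tool along u 0.0856 v 0.0021 z 0.0466
```

View pics/cmp9.png

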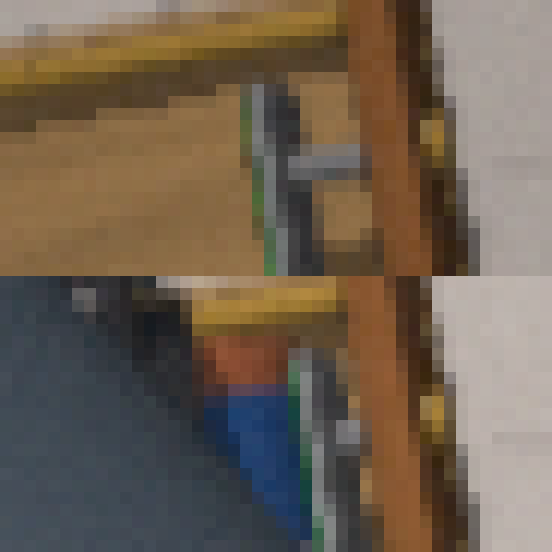

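Pixel comparison puts the plate about 4 px (roughly 10 mm) back. The tube lies flush along the green face and the push reads about 9 N. I'll hold one still call and check for drift.

```bash
python3 -m crank '[[[0,0,0,0,0,0,65],[0,0,0,0,0,0,65],[0,0,0,0,0,0,65],[0,0,0,0,0,0,65],[0,0,0,0,0,0,65]]]'
python3 - <<'E'
from h import *
st()
c=robot.camera('top'); save(c,'t10'); b=cv2.imread('pics/t10.png'); a=cv2.imread('pics/t9.png'); print('change', np.abs(a.astype(int)-b)[170:250,230:330].mean())
for r in (196,200,204): print(b[r,284:294].sum(1).tolist())
s=robot.camera('scene'); cv2.imwrite('pics/s10.png',cv2.resize(s['img'][150:270,200:360,::-1],None,fx=5,fy=5,interpolation=cv2.INTER_CUBIC))
E
```

```text
time: 14.25
position: [0.5019, -0.3957, 0.0466]
tool_rot: [-0.538, 0.46, -0.456, 0.54]
ft_force: [-0.7, 8.7, 2.2]
grip_width: 0.0566
t 14.25 p [ 0.5019 -0.3957  0.0466] F [-0.67  8.69  2.24] w 0.0566 q [-0.84  0.78  1.52  0.    0.85 -1.01]
axes x [ 0.162 -0.987 -0.007] y [-0.003  0.006 -1.   ] z [ 0.987  0.162 -0.002]
tool along u 0.0856 v 0.0021 z 0.0466
change 2.076125
[187, 185, 157, 364, 249, 179, 179, 307, 256, 266]
[201, 189, 168, 201, 388, 223, 159, 186, 245, 257]
[183, 187, 176, 154, 374, 329, 197, 171, 223, 243]
```

View pics/s10.png

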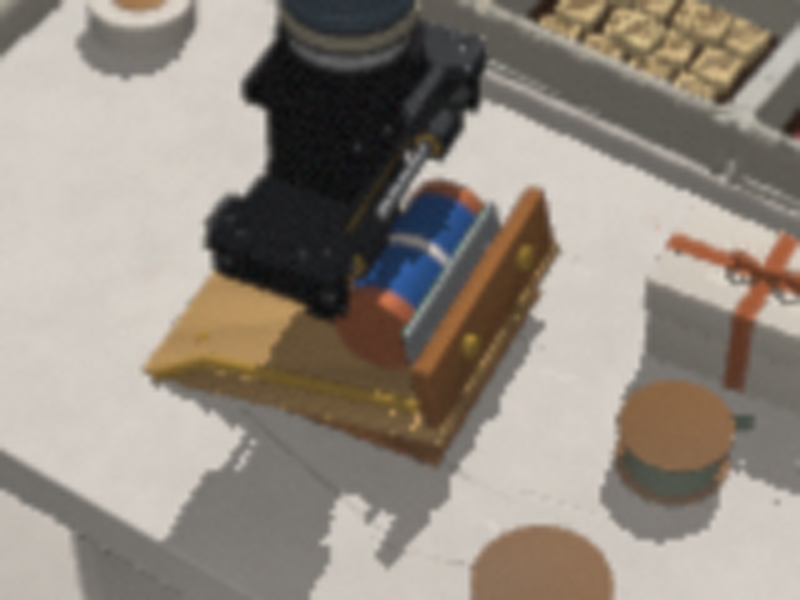

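Nothing drifts. The tube lies on the ramp face, square against the plate, and the spools are untouched. Handing in while still pressing.

```bash
python3 -c "
from rig import robot
print(robot.hand_in()); o=robot.get_obs(); print(o['time'],o['ft_force'],o['position'])"
```

```text
the job is handed in; nothing more can be done
None
the job is handed in; nothing more can be done
```

I pushed the blue tube up the ramp with the tips of both part-open fingers behind it, at about 3 cm/s. I handed the job in at about 14.4 s, still pressing the tube against the stop plate.

- **Plate:** the top view showed it pushed back about 4 px, roughly 10 mm of its 16 mm.
- **Tube:** it lay flush and square along the green face, on the ramp. Neither the arm nor the picture changed during a still check of about 0.6 s.
- **Force:** the wrist read about 9 N against the push, well under the limits.
- **Bystanders:** the ribbon spools, the seal roll and the purple look-alike looked unmoved in the pictures. I did not measure them again at the end.
- **Disagreement:** first contact with the plate seems to have come several mm earlier than my ramp-pose estimate. I relied on the picture and the force reading for the final position.

The hand-in gave no verdict, and I could not read the state afterwards.

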